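# Dose grinding balls and stir them into the rock chips

## Robot

A 6-joint arm with a two-finger parallel gripper is mounted at the origin on a cart in front of the work surface, level with it; the furniture and walls round the work are solid. World frame = base frame: x ahead of the robot, y to its left, z up, the work surface at z = 0. Lengths are in mm, angles in rad, forces in N, time in s.
With the tool pointing down it reaches from about 275 to 975 mm from the base axis. Payload 8.4 kg.
Tool frame: the origin (TCP) lies between the finger pads; the fingertips stand ahead of it and the grasp point (between the pads) lies 11 mm behind it (arm.finger_overhang is the z of the fingertips in the tool frame, in mm); z points along the fingers, y is the line along which they close (so a half turn about z gives the same grasp; the last joint's range is limited). The gripper opens to 92 mm and grips with 3 to 60 N. Pads are 20 mm wide; open, the fingers measure 128 mm over their backs; the gripper's body (75 mm by 189 mm) begins 69 mm behind the grasp point.
Start: joints at [1.235, 0.353, 1.633, -0, 1.155, -0.002], TCP at [204.771, 590.505, 222.583] pointing down, gripper open.
Joint ranges: [-2.63, 2.63], [-0.92, 2.1], [0.06, 2.66], [-1.3, 4.44], [0, 2.69], [-3.02, 3.02]. Speed limits (rad/s): [2.22, 2.22, 2.79, 3.14, 3.14, 3.14].

## Interface

Orientations are given as a unit quaternion [w, x, y, z].
In Python, from plant import arm gives the robot as it stands.
- The arm moves only by the tool send_rows, never from a script. Its argument "steps" is text: rows parted by semicolons, each of 7 numbers parted by spaces: the closure, from 0 (fully open) to 1 (shut), then the shift along the tool's x, y, z as a fraction of full scale, then the turn, a rotation vector about the tool's x, y, z as a fraction of full scale. In form: claw x y z wx wy wz; .... A call has 1 to 12 rows; each row is the pose to reach, as a shift and turn from the pose commanded when the call began, along the tool's axes at that moment; what a row does not reach only later rows make up. Full scale, the value 1, is 0.5 m for a shift and pi/2 rad for a turn. A row lasts 1/12 s, in which the tool goes at most 41.7 mm and 7.16 degrees, less where a joint would pass 70% of its speed; a pose out of reach is approached as far as the arm can. A call with a number of a shift or a turn outside -1 to 1 is refused whole. A call with a gripper value outside its range is refused whole. The fingers move at their own pace and stop on an object; "force" is the grip in N (left out, the last holds). Time passes only in rows, so rows that repeat a pose let the fingers close. It gives the time, the measured TCP pose, the force, the opening and the grip force at its end, in the units of the state.
- arm.get_obs(): the state, without advancing time (a new reading comes with each control period).
- arm.read_camera(name): name is "side" or "top" or "wrist"; returns the picture (420x560x3 uint8, red, green, blue); there is no depth.
- arm.calibration(name): a dict with "fx", "fy", "cx", "cy" (pixels), "k1" (the pictures are not rectified: a ray, as slopes to the right and down, at radius r is drawn at 1 + k1 r^2 times it, then the intrinsics apply), "R" (3x3) and "t" (3): a world point X has camera coordinates R X + t. Camera axes: x right, y down, z forward; pixel columns grow to the right and rows downward; lengths in mm; the calibration is good to about 2 mm. A picture is of the moment at which its call begins: read the wrist's pose just before it. calibration takes no time and is no camera call; for the wrist camera it gives the pose at the moment of the call.
- arm.job_done(): hands the job in; it is judged then, once.
The state is a dict: "time": time; "q": joint angles; "dq": joint speeds; "tau": joint torques, N m; "eef_pos": TCP position; "tcp_rot": TCP orientation; "force": force on the tool from outside, world axes, zero at the start; "wrist_torque": the same for the moment, N m; "grip_width": finger opening in mm; "finger_force": force on a finger pad.
Only numpy, scipy, OpenCV 4.12 (cv2) and the standard library are available. Lean on these libraries where they do the work, as an engineer would, in place of code of your own. Each camera call takes 0.05 s, during which the arm holds its last target. There are 200 camera calls.

## Task

Push the dispenser's sprung plunger fully down and let it come back up, so that all four grinding balls run into the bowl. Then take the wooden rod from its stand and stir balls and rock chips together, with the rod's foot down among them, in two or three wide full turns round the bowl. Finally stand the rod back in its stand; nothing may be left outside the bowl, and the cup, cap and vial are to stay where they are.

Things in the scene. Friction and masses are not known exactly. Their poses are not given: they have to be found in the camera images.
- dispenser: Ball dispenser, fixed. Dark base plate 12 mm thick (x -45 to +110, y +-50 mm) under an aluminium chute that slopes 12 degrees down to its -x end, an open spout over the bowl. Origin at the worktop under the chute's centre line. Highest fixed part 134 mm. Stands left or right of the fixed heater block (194 x 101, 101 mm high) at x 0.52, y -0.06 m; yaw within 0.3 rad.
- plunger (a joint): Plunger's vertical travel, m: 0 up (at rest), 0.030 fully down on its stop. A spring returns it: 4 N to start, 11 N at the stop. It carries a gate across the chute that opens only over the last 4 mm of the stroke; the balls then need about 1 s to run out one by one, so keep it down that long.
- plunger_top (a point): Centre of the top of the plunger's round black head (42 mm across), 174 mm above the worktop at rest; it moves down with the plunger. At dispenser x = -10 mm, y = 0.
- spout (a point): Middle of the chute's lower lip, 80 mm above the worktop; the chute is 27 mm wide inside, its walls end about 98 mm above the worktop here. It reaches about 18 mm in over the bowl's rim.
- bowl: Loose steel bowl, 136 mm across, 66 mm high, wall 5 mm, inner floor 7 mm above its underside and about 110 mm across, widening to 124 mm across at 30 mm height; 0.7 kg. Origin at the centre of its underside, z up. It stands on the worktop below the spout; it need not be handled.
- ball_0: White ceramic grinding ball, 22 mm across, 20 g; origin at its centre. One of four that wait in a row in the chute behind the gate (the lowest, at the gate).
- ball_1: White ceramic grinding ball, 22 mm across, 20 g; origin at its centre. One of four that wait in a row in the chute behind the gate.
- ball_2: White ceramic grinding ball, 22 mm across, 20 g; origin at its centre. One of four that wait in a row in the chute behind the gate.
- ball_3: White ceramic grinding ball, 22 mm across, 20 g; origin at its centre. One of four that wait in a row in the chute behind the gate.
- rock_0: Grey angular rock chip, about 20 mm across and 17 mm high, 14 g, lying in the bowl; origin on its face that is down at the start.
- rock_1: Grey angular rock chip, about 20 mm across and 18 mm high, 14 g, lying in the bowl; origin on its face that is down at the start.
- rod: Wooden stirring rod, 205 mm long, 35 g (mass varies): round, 13 mm across, up to 120 mm from its foot, then a square grip 18 x 18 mm, 85 mm long, sides along its x and y. Origin at the centre of its foot, z up the rod to its top. Starts upright in the stand's bore, foot 10 mm above the worktop, top at 215 mm; grip it well up on the square part, firmly.
- rod_stand: Stand fixed to the worktop: grey upright tube with a funnel mouth on a dark plate 90 x 90 x 9 mm. Bore 20 mm wide from its floor (10 mm above the worktop) up to 46 mm, then flaring to 52 mm wide at the rim, 72 mm above the worktop (66 mm across outside). Origin at the worktop under the bore's axis. On the other side of the heater block from the dispenser.
- yellow_cup: Bystander: small yellow cup, 28 x 35 x 24 mm, loose; origin at its underside.
- tube_cap: Bystander: blue screw cap, 35 mm across, 14 mm high, loose; origin at its underside.
- vial: Bystander: amber vial, 22 mm across, 44 mm high, loose; origin at its underside.

How it is judged (in metres and radians):
On the way, in this order (a step that is already met when the one before it is completed fails the run):
1. the plunger is pushed down fully (28 mm or more of its 30 mm) (value of joint plunger above 0.028 m), for 0.04 s.
2. the plunger is back up and all four balls lie in the bowl (value of joint plunger below 0.004 m and horizontal distance between each of ball_0, ball_1, ball_2, ball_3 and bowl below 0.06 m and z of ball_0 in the frame of bowl between 0.003 and 0.064 m and z of ball_1 in the frame of bowl between 0.003 and 0.064 m and z of ball_2 in the frame of bowl between 0.003 and 0.064 m and z of ball_3 in the frame of bowl between 0.003 and 0.064 m), for 0.04 s.
3. stirring, rod foot less than 30 mm above the bowl's underside: the foot passes the far side of the bowl (10 mm or more from its centre along the bowl's x) (z of rod in the frame of bowl between 0 and 0.03 m and y of rod in the frame of bowl between -0.01 and 0.01 m and x of rod in the frame of bowl above 0.01 m), for 0.04 s.
4. then one flank (10 mm or more along its y) (z of rod in the frame of bowl between 0 and 0.03 m and x of rod in the frame of bowl between -0.01 and 0.01 m and (y of rod in the frame of bowl above 0.01 m or y of rod in the frame of bowl below -0.01 m)), for 0.04 s.
5. then the near side (z of rod in the frame of bowl between 0 and 0.03 m and y of rod in the frame of bowl between -0.01 and 0.01 m and x of rod in the frame of bowl below -0.01 m), for 0.04 s.
6. then a flank (all of step 4), for 0.04 s.
7. then the far side again, which closes the turn (all of step 3), for 0.04 s.
At the end, for the whole second after the job is handed in: All four balls and both rock chips lie inside the bowl, which stands level (within 0.1 rad); the plunger is back up (under 4 mm); the rod stands released and at rest in its stand's bore, foot within 10 mm of the bore's floor and 12 mm of its axis, tilted less than 0.17 rad (all of step 2 and horizontal distance between each of rock_0, rock_1 and bowl below 0.06 m and z of rock_0 in the frame of bowl between 0.003 and 0.064 m and z of rock_1 in the frame of bowl between 0.003 and 0.064 m and angle between bowl's own z axis and vertical below 0.1 rad and horizontal distance between rod and rod_stand below 0.012 m and z of rod in the frame of rod_stand below 0.02 m and angle between rod's own z axis and vertical below 0.17 rad and linear speed of rod below 0.03 m/s); the robot touches nothing.
It fails at once if the cup, cap or vial is shifted by more than 30 mm (distance of any of yellow_cup, tube_cap, vial from where it was at the start of the episode above 0.03 m).
It also fails if it takes over 72 s, if anything falls off the work surface, if the arm or the gripper's body presses on something with over 40 N, if the wrist force passes 120 N, or if a joint passes its speed limit or range.

## Working session

There is one attempt and no reset: what is moved stays moved. The work goes in short steps, Python scripts to look and compute and a tool call to move; the robot and the scene stay as the last step left them, time stands still between calls to the robot, and variables do not carry over. Pictures are saved under pics/ and viewed, at most 10 in all, crops included, and the job is handed in when it is done.

Besides the shell and the picture viewer there is one more tool, called after "Request:" as name(argument=value, ...), one argument or row to a line, values as JSON. send_rows: Moves the arm, as the interface text tells. Shift numbers are shares of 0.5 m and turn numbers shares of pi/2 rad, none past 1 either way. Its arguments: {"type":"object","properties":{"steps":{"type":"string"},"force":{"type":"number"}},"required":["steps"]}

```bash
mkdir -p pics; ls; python3 - <<'E'
from plant import arm
import cv2,numpy as np
o=arm.get_obs();print({k:o[k] for k in('time','eef_pos','tcp_rot','force')},arm.finger_overhang)
ims=[arm.read_camera(n)[:,:,::-1] for n in('top','side')]
for n,i in zip(('top','side'),ims):
    cv2.imwrite(f'pics/{n}0.png',i); c=arm.calibration(n);print(n,c)
E
```

```text
pics
{'time': 0.0, 'eef_pos': array([204.62278145, 590.05826172, 221.86176169]), 'tcp_rot': array([-9.85155561e-05,  1.66114420e-01,  9.86106254e-01, -6.68182185e-04]), 'force': array([-0.67594215,  0.17585889, -0.26502015])} 8.0
top {'fx': 507.2096296161247, 'fy': 507.2096296161247, 'cx': 281.7042041219977, 'cy': 203.40028965369865, 'k1': 0.016777066582270583, 'R': array([[-0.01585914, -0.99971469,  0.01786125],
       [-0.99140688,  0.01340247, -0.13012599],
       [ 0.12984948, -0.01977145, -0.99133657]]), 't': array([ -89.63117405,  566.64762177, 1096.89895692])}
side {'fx': 421.14822060659355, 'fy': 421.14822060659355, 'cx': 274.73557437863576, 'cy': 212.322259034885, 'k1': -0.10032270455956903, 'R': array([[-0.99963976, -0.00169276,  0.02678592],
       [-0.02583054,  0.33172842, -0.94302123],
       [-0.00728934, -0.94337341, -0.33165264]]), 't': array([532.00361225, 184.9365596 , 862.34345698])}
```

View pics/top0.png

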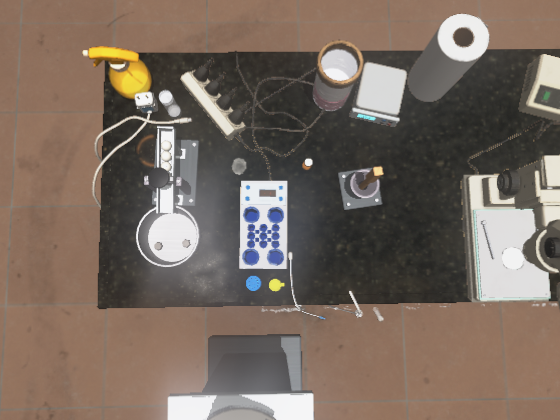

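View pics/side0.png

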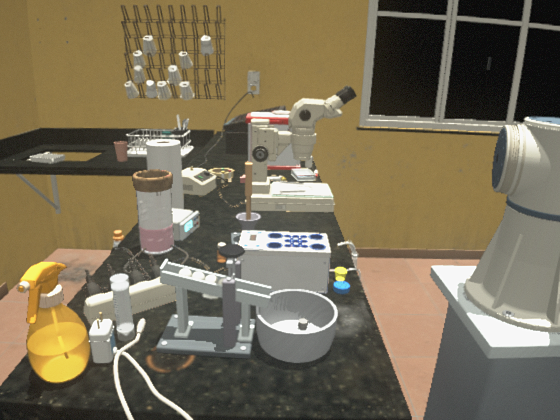

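Top: plunger head near (157,178), bowl (167,235), rod top (377,171), stand (360,187), cap (253,283), cup (276,285), vial (308,164). Side: plunger head (231,249), rod top (249,163), bowl (297,320).

```bash
cat >h.py <<'E'
import numpy as np,cv2
from plant import arm
def ray(c,u,v):
    x,y=(u-c['cx'])/c['fx'],(v-c['cy'])/c['fy']
    K=np.eye(3); p=cv2.undistortPoints(np.array([[[x,y]]],float),K,np.array([c['k1'],0,0,0.]))[0,0]
    R=np.array(c['R']);return -R.T@np.array(c['t']),R.T@np.array([p[0],p[1],1])
def plane(c,u,v,z):
    o,d=ray(c,u,v);return o+d*(z-o[2])/d[2]
def tri(*obs):
    A=np.zeros((3,3));b=np.zeros(3);L=[]
    for c,u,v in obs:
        o,d=ray(c,u,v);d=d/np.linalg.norm(d);P=np.eye(3)-np.outer(d,d);A+=P;b+=P@o;L.append((P,o))
    X=np.linalg.solve(A,b);return X,[np.linalg.norm(P@(X-o)) for P,o in L]
def proj(c,X):
    p=np.array(c['R'])@np.array(X,float)+c['t'];x=p[:2]/p[2];x=x*(1+c['k1']*(x@x))
    return x*[c['fx'],c['fy']]+[c['cx'],c['cy']]
E
python3 - <<'E'
import cv2,numpy as np
t=cv2.imread('pics/top0.png');s=cv2.imread('pics/side0.png')
def crop(i,x,y,w,h,f):return cv2.resize(i[y:y+h,x:x+w],None,fx=f,fy=f,interpolation=cv2.INTER_CUBIC)
a=np.zeros((600,800,3),np.uint8)
a[:600,:400]=crop(t,120,120,100,150,4)
a[:280,400:680]=crop(t,330,150,70,70,4)
a[280:600,400:560]=crop(s,230,155,40,80,4)
a[280:580,570:790]=crop(s,205,230,55,75,4)
cv2.imwrite('pics/m0.png',a)
E
```

```text
(no output)
```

View pics/m0.png

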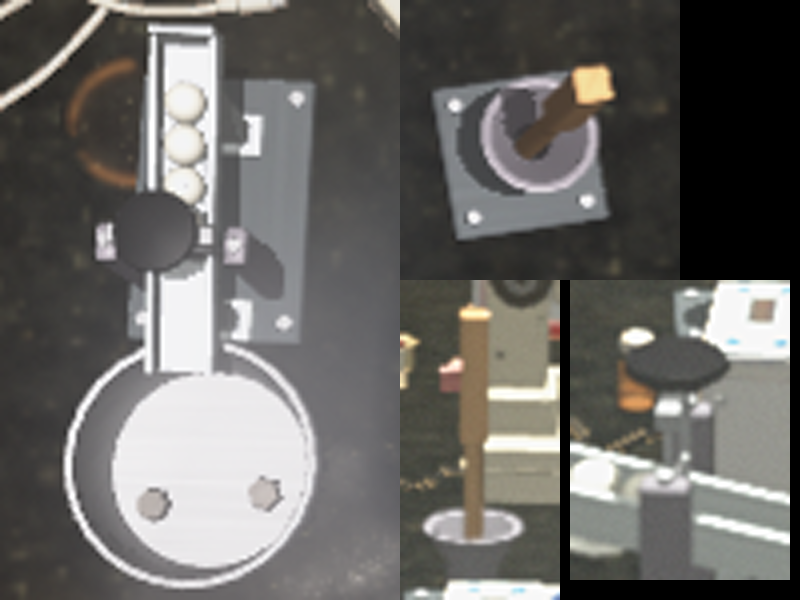

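Montage: head centre at top (158,178) / side (232,250); rod top at top (378.5,171) / side (248.7,163.3); stand rim centre top (365,183.5) / side (248.2,216.5); bowl rim centre top (167.6,235.9).

```bash
python3 - <<'E'
from h import *
import cv2
np.set_printoptions(precision=2,suppress=True)
T=arm.calibration('top');S=arm.calibration('side')
print('plunger',tri((T,158,178),(S,232,250)))
print('rodtop',tri((T,378.3,170.8),(S,248.6,163.2)))
print('rim',tri((T,364.8,183.3),(S,248.2,216.5)), plane(T,364.8,183.3,72))
t=cv2.imread('pics/top0.png');g=cv2.cvtColor(t,cv2.COLOR_BGR2HSV)
# bowl rim: bright contour points
print('bowl',plane(T,167.5,235.7,66))
for n,u,v in(('plunger z174',158,178),):print(n,plane(T,u,v,174))
f=lambda x,y:plane(T,330+(x-400)/4-.4,150+y/4-.4,215)[:2]
q=[f(574,70),f(606,65),f(613,97),f(581,103)];print('rodface',q,[np.degrees(np.arctan2(*(q[(i+1)%4]-q[i])[::-1])) for i in range(4)])
f=lambda x,y:plane(T,330+(x-400)/4-.4,150+y/4-.4,9)[:2]
q=[f(433,92),f(578,70),f(608,216),f(457,240)];print('plate',np.mean(q,0),[np.degrees(np.arctan2(*(q[(i+1)%4]-q[i])[::-1])) for i in range(4)])
a=plane(T,120+183/4,120+100/4,0+120);b=plane(T,120+180/4,120+370/4,80);print('chute',a,b,np.degrees(np.arctan2(*(a-b)[1::-1])))
for n,u,v,z in(('cap',253,283,14),('cup',276,285,24),('vial',308,164,44)):print(n,plane(T,u,v,z))
print(arm.calibration('wrist'))
E
```

```text
plunger (array([602.94, 148.72, 168.86]), [np.float64(0.824457527087088), np.float64(0.8244575270872534)])
rodtop (array([ 603.38, -280.37,  211.26]), [np.float64(0.4044929943058674), np.float64(0.40449299430611796)])
rim (array([ 603.47, -280.13,   69.4 ]), [np.float64(0.37530162251129084), np.float64(0.37530162251137356)]) [ 602.65 -279.63   72.  ]
bowl [494.79 149.57  66.  ]
plunger z174 [601.15 147.51 174.  ]
rodface [array([ 609.54, -269.9 ]), array([ 611.78, -285.3 ]), array([ 596.22, -288.  ]), array([ 593.52, -272.61])] [np.float64(-81.7452304579624), np.float64(-170.1343466076401), np.float64(99.96963190779135), np.float64(9.618301020331423)]
plate [ 602.17 -278.4 ] [np.float64(-81.99726437917855), np.float64(-170.76918076229921), np.float64(98.26822409660495), np.float64(7.370087270458482)]
chute [681.14 144.62 120.  ] [543.5  152.68  80.  ] -3.3521685708545768
cap [389.83 -31.41  14.  ]
cup [384.86 -82.69  24.  ]
vial [ 653.05 -158.4    44.  ]
{'fx': 373.5070162004134, 'fy': 373.5070162004134, 'cx': 285.5445722913001, 'cy': 210.03549516065738, 'k1': -0.08090961618289355, 'R': array([[ 0.33,  0.94, -0.  ],
       [ 0.92, -0.32,  0.23],
       [ 0.22, -0.08, -0.97]]), 't': array([-625.63,  -25.53,  389.04])}
```

Request:
send_rows(
  steps="1 -0.8 -0.44 0 0 0 0; 1 -0.8 -0.44 0 0 0 0; 1 -0.8 -0.44 0 0 0 0; 1 -0.8 -0.44 0 0 0 0; 1 -0.8 -0.44 0 0 0 0; 1 -0.8 -0.44 0 0 0 0; 1 -0.8 -0.44 0 0 0 0; 1 -0.8 -0.44 0 0 0 0; 1 -0.8 -0.44 0 0 0 0; 1 -0.8 -0.44 0 0 0 0; 1 -0.8 -0.44 0 0 0 0; 1 -0.8 -0.44 0 0 0 0",
  force=10,
)

```text
time: 1.1
eef_pos: [514.4, 246.9, 222.4]
tcp_rot: [0.001, 0.168, 0.986, -0.001]
force: [-0.9, 0.7, 0.1]
grip_width: 14.1
finger_force: 0.0
```

```bash
cat >>h.py <<'E'
from scipy.spatial.transform import Rotation as Ro
def plan(target,yaw=None):
    o=arm.get_obs();w,x,y,z=o['tcp_rot'];R=Ro.from_quat([x,y,z,w])
    s=R.inv().apply(np.array(target)-o['eef_pos'])/500
    t=np.zeros(3)
    if yaw is not None: # angle of tool y in world, deg; tool straight down
        a=np.radians(yaw);Y=np.array([np.cos(a),np.sin(a),0]);Z=np.array([0,0,-1.])
        G=Ro.from_matrix(np.stack([np.cross(Y,Z),Y,Z],1));t=(R.inv()*G).as_rotvec()/(np.pi/2)
    print('t',o['time'],'pos',o['eef_pos'].round(1),'shift',s.round(4),'turn',t.round(4),'F',o['force'].round(1),'w',o['grip_width'],'ff',o['finger_force'],'q',o['q'].round(2))
E
python3 - <<'E'
from h import *
plan([602,148,195])
E
```

```text
t 1.1 pos [514.4 246.9 222.4] shift [-0.2307 -0.1284  0.0554] turn [0. 0. 0.] F [-0.9  0.7  0.1] w 14.092097654419915 ff 0.0 q [ 0.45  0.27  1.75 -0.    1.12 -0.79]
```

Request:
send_rows(
  steps="1 -0.23 -0.128 0 0 0 0; 1 -0.23 -0.128 0 0 0 0; 1 -0.23 -0.128 0.03 0 0 0; 1 -0.23 -0.128 0.05 0 0 0; 1 -0.23 -0.128 0.056 0 0 0; 1 -0.23 -0.128 0.056 0 0 0; 1 -0.23 -0.128 0.056 0 0 0",
)

```text
time: 1.68
eef_pos: [597.1, 154.6, 194.3]
tcp_rot: [-0.001, 0.166, 0.986, -0.0]
force: [0.3, 0.8, -0.7]
grip_width: 0.6
finger_force: 0.0
```

```bash
python3 - <<'E'
from h import *
plan([602,148,195])
ims=[arm.read_camera(n)[:,:,::-1] for n in('side','top')]
f=lambda i,x,y,w,h,k:cv2.resize(i[y:y+h,x:x+w],None,fx=k,fy=k,interpolation=cv2.INTER_CUBIC)
cv2.imwrite('pics/m1.png',np.hstack([f(ims[0],185,170,100,140,4),f(ims[1],110,120,100,140,4)]))
E
```

```text
t 1.6833 pos [597.1 154.6 194.3] shift [-0.0136 -0.0092 -0.0014] turn [0. 0. 0.] F [ 0.3  0.8 -0.7] w 0.5559931087035973 ff 0.0 q [ 0.25  0.37  1.68  0.    1.1  -0.99]
```

View pics/m1.png

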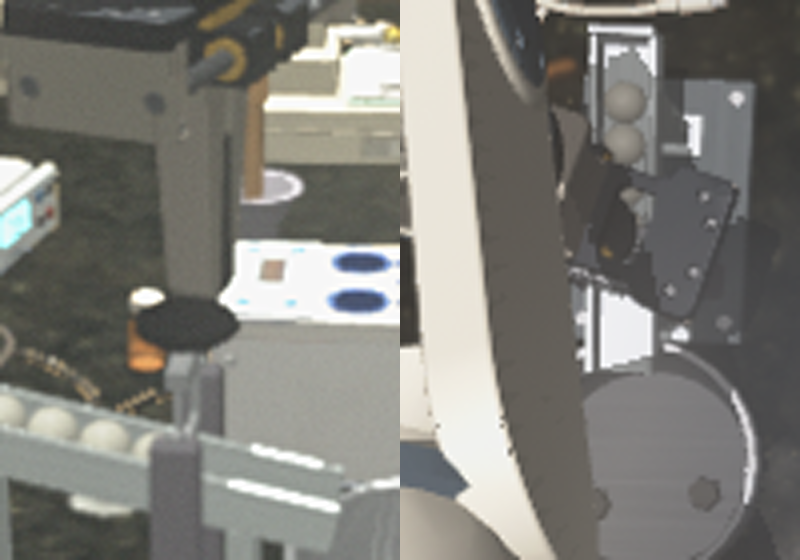

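The closed fingers are over the black head (side crop (187,320) px), slightly short as the arm was still settling; ready to press.

Request:
send_rows(
  steps="1 0 0 0 0 0 0; 1 0 0 0.012 0 0 0; 1 0 0 0.022 0 0 0; 1 0 0 0.03 0 0 0; 1 0 0 0.038 0 0 0; 1 0 0 0.046 0 0 0; 1 0 0 0.054 0 0 0; 1 0 0 0.062 0 0 0; 1 0 0 0.07 0 0 0; 1 0 0 0.077 0 0 0; 1 0 0 0.083 0 0 0; 1 0 0 0.083 0 0 0",
)

```text
time: 2.78
eef_pos: [598.3, 153.9, 153.2]
tcp_rot: [-0.0, 0.166, 0.986, 0.0]
force: [-3.8, 0.9, 10.3]
grip_width: 0.2
finger_force: 4.8
```

```bash
python3 - <<'E'
from h import *
plan([602,148,152])
E
```

```text
t 2.7833 pos [598.3 153.9 153.2] shift [-0.0109 -0.0087  0.0024] turn [0. 0. 0.] F [-3.8  0.9 10.3] w 0.19875285317577965 ff 4.769138476644912 q [ 0.25  0.41  1.71  0.    1.02 -0.99]
```

Request:
send_rows(
  steps="1 0 0 0.003 0 0 0; 1 0 0 0.005 0 0 0; 1 0 0 0.006 0 0 0; 1 0 0 0.006 0 0 0; 1 0 0 0.006 0 0 0; 1 0 0 0.006 0 0 0; 1 0 0 0.006 0 0 0; 1 0 0 0.006 0 0 0; 1 0 0 0.006 0 0 0; 1 0 0 0.006 0 0 0; 1 0 0 0.006 0 0 0; 1 0 0 0.006 0 0 0",
)

```text
time: 3.78
eef_pos: [598.4, 153.9, 151.5]
tcp_rot: [0.0, 0.166, 0.986, 0.0]
force: [-5.9, 0.9, 15.3]
grip_width: 0.7
finger_force: 8.0
```

```bash
python3 - <<'E'
from h import *
plan([602,148,152])
ims=[arm.read_camera(n)[:,:,::-1] for n in('side','top')]
f=lambda i,x,y,w,h,k:cv2.resize(i[y:y+h,x:x+w],None,fx=k,fy=k,interpolation=cv2.INTER_CUBIC)
cv2.imwrite('pics/m2.png',np.hstack([f(ims[0],150,220,200,150,2.5),f(ims[1],120,120,100,125,3)]))
E
```

```text
t 3.7833 pos [598.4 153.9 151.5] shift [-0.0107 -0.0089 -0.0009] turn [0. 0. 0.] F [-5.9  0.9 15.3] w 0.6809368888355807 ff 8.011244314584474 q [ 0.25  0.41  1.71  0.    1.01 -0.99]
```

View pics/m2.png

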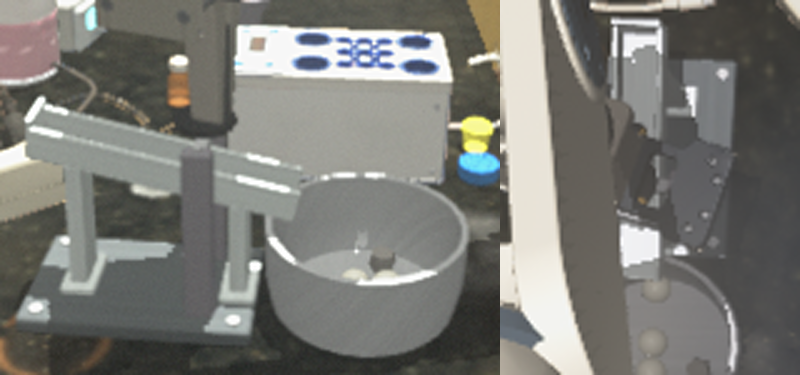

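The chute is empty and balls are in the bowl (top crop (655,290), (650,343), (650,365)). Hold briefly, then rise.

Request:
send_rows(
  steps="1 0 0 0 0 0 0; 1 0 0 0 0 0 0; 1 0 0 0 0 0 0; 1 0 0 0 0 0 0; 1 0 0 -0.02 0 0 0; 1 0 0 -0.04 0 0 0; 1 0 0 -0.06 0 0 0; 1 0 0 -0.08 0 0 0; 1 0 0 -0.15 0 0 0; 1 0 0 -0.22 0 0 0; 0.3 0 0 -0.29 0 0 0; 0.5 0 0 -0.32 0 0 0",
)

```text
time: 4.88
eef_pos: [599.7, 153.6, 314.8]
tcp_rot: [0.002, 0.166, 0.986, 0.001]
force: [0.7, 0.8, 0.1]
grip_width: 11.8
finger_force: 0.0
```

```bash
python3 - <<'E'
from h import *
plan([540,-215,310],9)
E
```

```text
t 4.8833 pos [599.7 153.6 314.8] shift [-0.1288 -0.7356  0.0083] turn [0.0029 0.0017 0.6874] F [0.7 0.8 0.1] w 11.830059027912055 ff 0.0 q [ 0.25  0.27  1.54 -0.    1.32 -0.99]
```

Request:
send_rows(
  steps="0.4 -0.29 -0.817 0 0 0 0.687; 0.4 -0.29 -0.817 0 0 0 0.687; 0.4 -0.29 -0.817 0 0 0 0.687; 0.4 -0.29 -0.817 0 0 0 0.687; 0.4 -0.29 -0.817 0 0 0 0.687; 0.4 -0.29 -0.817 0 0 0 0.687; 0.4 -0.29 -0.817 0 0 0 0.687; 0.4 -0.29 -0.817 0 0 0 0.687; 0.4 -0.29 -0.817 0 0 0 0.687; 0.4 -0.29 -0.817 0 0 0 0.687; 0.4 -0.29 -0.817 0 0 0 0.687; 0.4 -0.29 -0.817 0 0 0 0.687",
)

```text
time: 5.88
eef_pos: [600.7, -284.0, 309.2]
tcp_rot: [-0.0, 0.651, 0.759, -0.001]
force: [-0.5, 1.2, -0.2]
grip_width: 55.3
finger_force: 0.0
```

Request:
send_rows(
  steps="0.4 0 0 0 0 0 0; 0.4 0 0 0 0 0 0; 0.4 0 0 0 0 0 0; 0.4 0 0 0 0 0 0",
)

```text
time: 6.22
eef_pos: [601.7, -278.5, 310.3]
tcp_rot: [-0.0, 0.648, 0.761, 0.0]
force: [0.4, 0.3, 0.7]
grip_width: 55.3
finger_force: 0.0
```

```bash
python3 - <<'E'
from h import *
plan([603,-280,206],9)
c=arm.calibration('wrist');im=arm.read_camera('wrist')[:,:,::-1]
import pickle;pickle.dump(c,open('c3.pkl','wb'))
cv2.imwrite('pics/w3.png',im)
im2=arm.read_camera('top')[:,:,::-1];cv2.imwrite('pics/t3.png',im2)
im2=arm.read_camera('side')[:,:,::-1];cv2.imwrite('pics/s3.png',im2)
print(proj(c,[603,-280,215]),proj(c,[603,-280,72]))
s=cv2.resize(im2[260:360,240:360],(480,400),interpolation=cv2.INTER_CUBIC);f=cv2.resize(im[:,150:430],(320,480));
a=np.zeros((600,800,3),np.uint8);a[:480,:320]=f;a[:400,320:]=s;cv2.imwrite('pics/m3.png',a)
E
```

```text
t 6.2167 pos [ 601.7 -278.5  310.3] shift [-0.0035  0.002   0.2086] turn [ 0.0001 -0.0001  0.0017] F [0.4 0.3 0.7] w 55.30040765940041 ff 0.0 q [-0.44  0.35  1.45  0.    1.35 -0.6 ]
[287.04621545 218.99356187] [286.45021165 185.31345738]
```

View pics/m3.png

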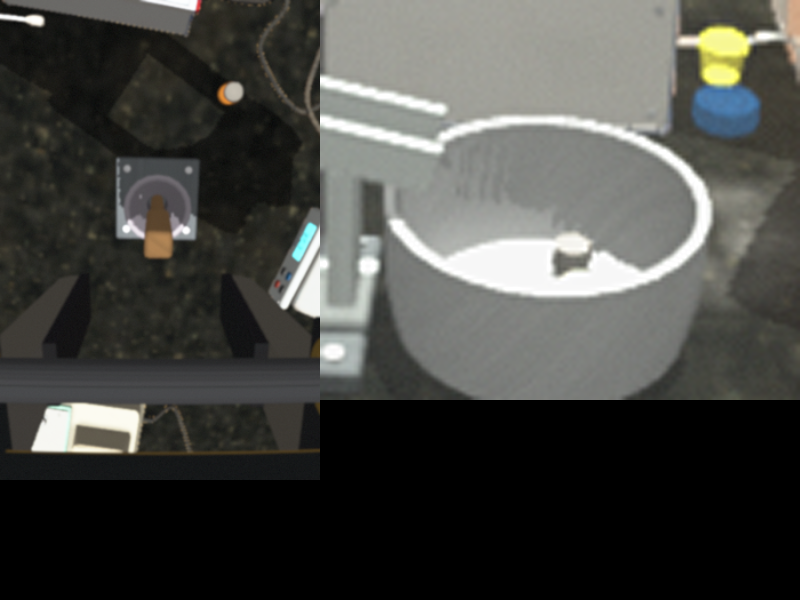

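Wrist crop: rod top face at about full-frame (288,214), square with the tool; stand rim at (287,182). Side: balls are in the bowl.

```bash
python3 - <<'E'
from h import *
import pickle
np.set_printoptions(precision=1,suppress=True)
c=pickle.load(open('c3.pkl','rb'));T=arm.calibration('top');S=arm.calibration('side')
im=cv2.imread('pics/w3.png');h=cv2.cvtColor(im,cv2.COLOR_BGR2HSV)
m=cv2.inRange(h,(5,70,60),(25,255,255));m[:160]=0;m[250:]=0;m[:,:260]=0;m[:,320:]=0
for v in range(165,232,4):
    x=np.where(m[v])[0]
    if len(x):print(v,x.min(),x.max(),im[v,int(x.mean())],end=' | ')
print()
P=(288,214.5)
print('tri',tri((T,378.3,170.8),(S,248.6,163.2),(c,*P)),tri((T,378.3,170.8),(c,*P)),plane(c,*P,215),plane(T,378.3,170.8,215))
t=cv2.imread('pics/top0.png');m=cv2.inRange(cv2.cvtColor(t,cv2.COLOR_BGR2HSV),(5,60,150),(30,255,255))[160:185,365:390]
n,l,st,ce=cv2.connectedComponentsWithStats(m);print(st,ce+[365,160])
print('rim wrist',proj(c,[603,-280,72]))
g=cv2.cvtColor(im,cv2.COLOR_BGR2GRAY)
E
```

```text
173 283 291 [41 64 85] | 177 282 292 [43 65 85] | 181 282 293 [43 66 85] | 185 279 296 [43 67 89] | 189 278 297 [46 67 90] | 193 279 297 [47 69 90] | 197 278 298 [46 68 91] | 201 278 299 [ 52  79 104] | 205 277 299 [ 82 126 168] | 209 276 300 [ 84 130 172] | 213 276 301 [ 81 124 165] | 217 275 301 [ 86 132 174] | 221 275 301 [ 84 130 173] | 225 277 299 [ 58  88 117] | 
tri (array([ 603.3, -278.9,  211.5]), [np.float64(1.4181548579597376), np.float64(0.41593666226610976), np.float64(1.3834562287119372)]) (array([ 603.9, -280.5,  204.8]), [np.float64(1.2906281579284438), np.float64(1.2906281579284518)]) [ 603.1 -276.6  215. ] [ 602.2 -279.6  215. ]
[[  0   0  25  25 542]
 [  8   6  11  10  83]] [[376.9 172.2]
 [377.7 170.8]]
rim wrist [286.5 185.3]
```

Request:
send_rows(
  steps="0.4 -0.001 0.002 0.05 0 0 0; 0.4 -0.001 0.002 0.11 0 0 0; 0.4 -0.001 0.002 0.17 0 0 0; 0.4 -0.001 0.002 0.22 0 0 0; 0.4 -0.001 0.002 0.26 0 0 0; 0.4 -0.001 0.002 0.272 0 0 0; 0.4 -0.001 0.002 0.272 0 0 0; 0.7 -0.001 0.002 0.272 0 0 0; 0.9 -0.001 0.002 0.272 0 0 0; 1 -0.001 0.002 0.272 0 0 0; 1 -0.001 0.002 0.272 0 0 0; 1 -0.001 0.002 0.272 0 0 0",
  force=40,
)

```text
time: 7.37
eef_pos: [602.9, -280.5, 175.1]
tcp_rot: [0.001, 0.649, 0.761, 0.0]
force: [-0.2, 0.3, 0.1]
grip_width: 23.8
finger_force: 0.0
```

Request:
send_rows(
  steps="1 0 0 0 0 0 0; 1 0 0 0 0 0 0; 1 0 0 0 0 0 0; 1 0 0 0 0 0 0",
)

```text
time: 7.7
eef_pos: [602.7, -280.6, 174.7]
tcp_rot: [0.0, 0.649, 0.761, 0.0]
force: [0.1, -0.2, 5.6]
grip_width: 18.0
finger_force: 40.0
```

```bash
python3 - <<'E'
from h import *
plan([603,-279,300])
E
```

```text
t 7.7 pos [ 602.7 -280.6  174.7] shift [ 0.0028  0.0012 -0.2507] turn [0. 0. 0.] F [ 0.1 -0.2  5.6] w 17.991303110429616 ff 39.99721705913544 q [-0.44  0.46  1.59 -0.    1.1  -0.6 ]
```

Rod gripped (18 mm). Lift it, and measure the bowl from the earlier top picture.

Request:
send_rows(
  steps="1 0 0 -0.02 0 0 0; 1 0 0 -0.05 0 0 0; 1 0 0 -0.1 0 0 0; 1 0 0 -0.15 0 0 0; 1 0 0 -0.2 0 0 0; 1 0 0 -0.25 0 0 0; 1 0 0 -0.26 0 0 0; 1 0 0 -0.26 0 0 0",
)

```text
time: 8.37
eef_pos: [603.4, -280.7, 306.3]
tcp_rot: [0.002, 0.649, 0.761, 0.001]
force: [-0.8, 0.0, -1.3]
grip_width: 17.8
finger_force: 40.0
```

```bash
python3 - <<'E'
from h import *
np.set_printoptions(precision=1,suppress=True)
T=arm.calibration('top');im=cv2.imread('pics/t3.png')
g=cv2.cvtColor(im,cv2.COLOR_BGR2GRAY)
# radial rim: outermost bright crossing from guessed centre
pts=[]
for a in np.radians(np.arange(0,360,5)):
    for r in np.arange(38,22,-.25):
        u,v=167.5+r*np.cos(a),235.7+r*np.sin(a)
        if cv2.getRectSubPix(g,(1,1),(u,v))[0,0]>175: pts.append((u,v));break
W=np.array([plane(T,u,v,66)[:2] for u,v in pts])
for _ in range(6):
    s=np.linalg.lstsq(np.c_[2*W,np.ones(len(W))],(W**2).sum(1),rcond=None)[0];r=np.sqrt(s[2]+s[:2]@s[:2])
    e=np.abs(np.linalg.norm(W-s[:2],axis=1)-r);W=W[e<max(2,1.5*np.median(e))]
print('bowl',s[:2],r,len(W))
plan([s[0],s[1],300],9)
plan([s[0],s[1],179],9)
cv2.imwrite('pics/m4.png',cv2.resize(im[190:280,120:210],None,fx=6,fy=6,interpolation=cv2.INTER_CUBIC))
E
```

```text
bowl [496.3 150.5] 66.18396082698541 50
t 8.3667 pos [ 603.4 -280.7  306.3] shift [ 0.9 -0.1  0. ] turn [0. 0. 0.] F [-0.8  0.  -1.3] w 17.77528427699235 ff 39.994651079177856 q [-0.4  0.3  1.4  0.   1.3 -0.6]
t 8.3667 pos [ 603.4 -280.7  306.3] shift [ 0.9 -0.1  0.3] turn [0. 0. 0.] F [-0.8  0.  -1.3] w 17.77528427699235 ff 39.994651079177856 q [-0.4  0.3  1.4  0.   1.3 -0.6]
```

View pics/m4.png

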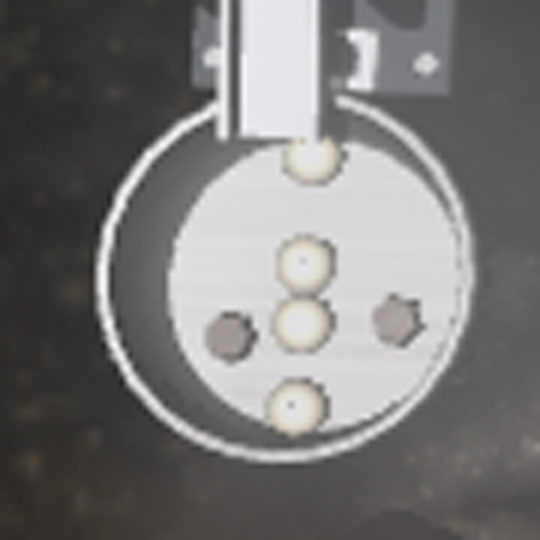

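Four balls in the bowl (crop (313,155),(305,265),(303,325),(297,408)), chips at (230,335),(397,322); a free spot for the foot is ahead-right (+20,-22 mm from centre).

```bash
python3 - <<'E'
from h import *
np.set_printoptions(precision=4,suppress=True)
plan([515,130,308],9)
o=arm.get_obs();w,x,y,z=o['tcp_rot'];R=Ro.from_quat([x,y,z,w])
p0=np.radians(-48)
f=lambda p:28*np.array([np.cos(p),np.sin(p),0])
for k in range(1,13):print((R.inv().apply(f(p0+k*np.pi/12)-f(p0))/500).round(3)[:2],end=' ')
E
```

```text
t 8.3667 pos [ 603.4 -280.7  306.3] shift [ 0.8389 -0.0454 -0.0052] turn [0.002  0.0012 0.0005] F [-0.8  0.  -1.3] w 17.77528427699235 ff 39.994651079177856 q [-0.44  0.35  1.45  0.    1.34 -0.6 ]
[0.009 0.011] [0.022 0.019] [0.035 0.024] [0.05  0.025] [0.064 0.023] [0.077 0.017] [0.089 0.007] [ 0.097 -0.005] [ 0.102 -0.019] [ 0.103 -0.033] [ 0.1   -0.048] [ 0.094 -0.061]
```

Request:
send_rows(
  steps="1 0.04 -0.002 0 0 0 0; 1 0.1 -0.005 0 0 0 0; 1 0.17 -0.01 0 0 0 0; 1 0.25 -0.013 0 0 0 0; 1 0.33 -0.018 0 0 0 0; 1 0.41 -0.022 0 0 0 0; 1 0.49 -0.026 0 0 0 0; 1 0.57 -0.03 0 0 0 0; 1 0.65 -0.035 0 0 0 0; 1 0.73 -0.04 0 0 0 0; 1 0.79 -0.043 0 0 0 0; 1 0.839 -0.045 0 0 0 0",
)

```text
time: 9.37
eef_pos: [512.5, 132.6, 302.3]
tcp_rot: [-0.001, 0.649, 0.761, -0.001]
force: [-0.2, -1.5, -0.5]
grip_width: 18.0
finger_force: 40.0
```

Request:
send_rows(
  steps="1 0 0 0 0 0 0; 1 0 0 0 0 0 0; 1 0 0 0 0 0 0; 1 0 0 0 0 0 0; 1 0 0 0 0 0 0",
)

```text
time: 9.78
eef_pos: [514.4, 129.3, 303.7]
tcp_rot: [-0.0, 0.65, 0.76, -0.0]
force: [-0.2, -0.5, 0.0]
grip_width: 18.4
finger_force: 40.0
```

```bash
python3 - <<'E'
from h import *
plan([515,130,178.5],9)
im=arm.read_camera('side')[:,:,::-1]
cv2.imwrite('pics/s5.png',cv2.resize(im[150:370,190:390],None,fx=2.7,fy=2.7,interpolation=cv2.INTER_CUBIC))
E
```

```text
t 9.7833 pos [514.4 129.3 303.7] shift [0.0013 0.0015 0.2503] turn [-0.0004  0.0001 -0.0004] F [-0.2 -0.5  0. ] w 18.35458603463293 ff 39.99451160430908 q [ 0.24  0.13  1.74 -0.    1.27  0.09]
```

View pics/s5.png

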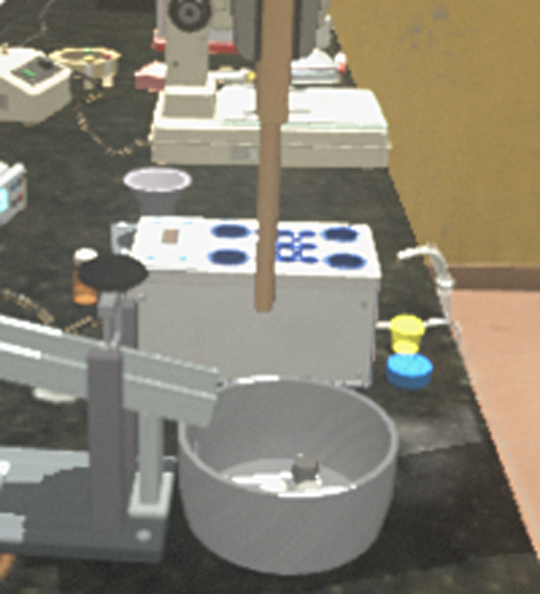

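Rod held upright, foot at crop (265,310), plunger up, bowl below. Lower and stir.

Request:
send_rows(
  steps="1 0.001 0.001 0.04 0 0 0; 1 0.001 0.001 0.1 0 0 0; 1 0.001 0.001 0.15 0 0 0; 1 0.001 0.001 0.19 0 0 0; 1 0.001 0.001 0.215 0 0 0; 1 0.001 0.001 0.235 0 0 0; 1 0.001 0.001 0.245 0 0 0; 1 0.001 0.001 0.25 0 0 0; 1 0.001 0.001 0.25 0 0 0; 1 0.001 0.001 0.25 0 0 0",
)

```text
time: 10.67
eef_pos: [515.3, 131.0, 179.8]
tcp_rot: [0.0, 0.649, 0.761, 0.0]
force: [0.2, 0.2, -1.2]
grip_width: 17.6
finger_force: 40.0
```

Request:
send_rows(
  steps="1 0.009 0.011 0 0 0 0; 1 0.022 0.019 0 0 0 0; 1 0.035 0.024 0 0 0 0; 1 0.05 0.025 0 0 0 0; 1 0.064 0.023 0 0 0 0; 1 0.077 0.017 0 0 0 0; 1 0.089 0.007 0 0 0 0; 1 0.097 -0.005 0 0 0 0; 1 0.102 -0.019 0 0 0 0; 1 0.103 -0.033 0 0 0 0; 1 0.1 -0.048 0 0 0 0; 1 0.094 -0.061 0 0 0 0",
)

```text
time: 11.67
eef_pos: [476.2, 172.3, 179.1]
tcp_rot: [-0.0, 0.649, 0.761, -0.0]
force: [-0.3, -0.6, -0.4]
grip_width: 17.4
finger_force: 40.0
```

```bash
python3 - <<'E'
from h import *
plan([496.3-18.7,150.5+20.8,178.5],9)
im=arm.read_camera('side')[:,:,::-1]
cv2.imwrite('pics/s6.png',cv2.resize(im[200:370,190:390],None,fx=3,fy=3,interpolation=cv2.INTER_CUBIC))
E
```

```text
t 11.6667 pos [476.2 172.3 179.1] shift [-0.0024  0.0024  0.0012] turn [-0.0001  0.0001  0.0007] F [-0.3 -0.6 -0.4] w 17.3880932185492 ff 39.99458312988281 q [ 0.34  0.22  1.93 -0.    1.    0.19]
```

View pics/s6.png

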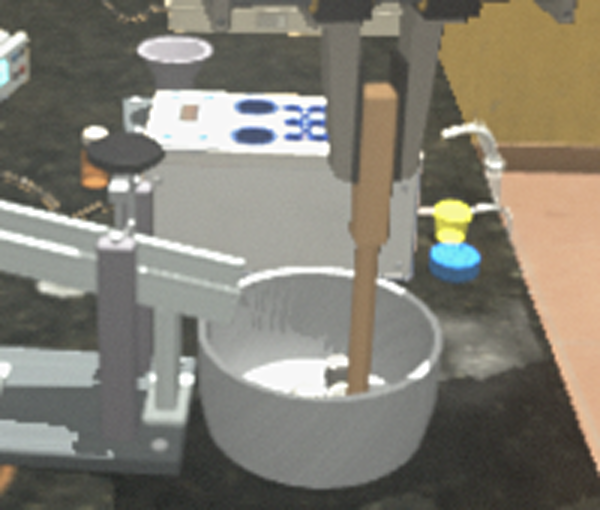

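Rod is in the bowl among balls, bowl in place. Continue turning.

Request:
send_rows(
  steps="1 -0.009 -0.011 0 0 0 0; 1 -0.022 -0.019 0 0 0 0; 1 -0.035 -0.024 0 0 0 0; 1 -0.05 -0.025 0 0 0 0; 1 -0.064 -0.023 0 0 0 0; 1 -0.077 -0.017 0 0 0 0; 1 -0.089 -0.007 0 0 0 0; 1 -0.097 0.005 0 0 0 0; 1 -0.102 0.019 0 0 0 0; 1 -0.103 0.033 0 0 0 0; 1 -0.1 0.048 0 0 0 0; 1 -0.094 0.061 0 0 0 0",
)

```text
time: 12.72
eef_pos: [515.5, 131.1, 178.9]
tcp_rot: [-0.0, 0.649, 0.761, -0.0]
force: [-0.5, -0.3, -0.5]
grip_width: 17.8
finger_force: 40.0
```

Request:
send_rows(
  steps="1 0.009 0.011 0 0 0 0; 1 0.022 0.019 0 0 0 0; 1 0.035 0.024 0 0 0 0; 1 0.05 0.025 0 0 0 0; 1 0.064 0.023 0 0 0 0; 1 0.077 0.017 0 0 0 0; 1 0.089 0.007 0 0 0 0; 1 0.097 -0.005 0 0 0 0; 1 0.102 -0.019 0 0 0 0; 1 0.103 -0.033 0 0 0 0; 1 0.1 -0.048 0 0 0 0; 1 0.094 -0.061 0 0 0 0",
)

```text
time: 13.72
eef_pos: [476.4, 172.2, 179.2]
tcp_rot: [0.0, 0.649, 0.761, 0.0]
force: [0.6, -0.6, -0.0]
grip_width: 17.9
finger_force: 40.0
```

Request:
send_rows(
  steps="1 -0.009 -0.011 0 0 0 0; 1 -0.022 -0.019 0 0 0 0; 1 -0.035 -0.024 0 0 0 0; 1 -0.05 -0.025 0 0 0 0; 1 -0.064 -0.023 0 0 0 0; 1 -0.077 -0.017 0 0 0 0; 1 -0.089 -0.007 0 0 0 0; 1 -0.097 0.005 0 0 0 0; 1 -0.102 0.019 0 0 0 0; 1 -0.103 0.033 0 0 0 0; 1 -0.1 0.048 0 0 0 0; 1 -0.094 0.061 0 0 0 0",
)

```text
time: 14.72
eef_pos: [515.8, 131.3, 179.0]
tcp_rot: [0.0, 0.649, 0.761, 0.0]
force: [-0.2, -0.2, -0.4]
grip_width: 17.9
finger_force: 40.0
```

Request:
send_rows(
  steps="1 0.009 0.011 0 0 0 0; 1 0.022 0.019 0 0 0 0; 1 0.035 0.024 0 0 0 0; 1 0.05 0.025 0 0 0 0; 1 0.064 0.023 0 0 0 0; 1 0.077 0.017 0 0 0 0; 1 0.089 0.007 0 0 0 0; 1 0.097 -0.005 0 0 0 0; 1 0.102 -0.019 0 0 0 0; 1 0.103 -0.033 0 0 0 0; 1 0.1 -0.048 0 0 0 0; 1 0.094 -0.061 0 0 0 0",
)

```text
time: 15.72
eef_pos: [476.4, 172.3, 179.2]
tcp_rot: [0.0, 0.649, 0.761, 0.0]
force: [0.4, -0.2, 0.5]
grip_width: 17.8
finger_force: 40.0
```

Request:
send_rows(
  steps="1 0 0 0 0 0 0; 1 0 0 0 0 0 0; 1 0 0 -0.02 0 0 0; 1 0 0 -0.04 0 0 0; 1 0 0 -0.08 0 0 0; 1 0 0 -0.13 0 0 0; 1 0 0 -0.18 0 0 0; 1 0 0 -0.23 0 0 0; 1 0 0 -0.26 0 0 0; 1 0 0 -0.26 0 0 0; 1 0 0 -0.26 0 0 0",
)

```text
time: 16.63
eef_pos: [477.9, 172.8, 310.2]
tcp_rot: [0.001, 0.649, 0.761, 0.001]
force: [-0.4, 0.1, -0.3]
grip_width: 17.5
finger_force: 40.0
```

```bash
python3 - <<'E'
from h import *
np.set_printoptions(precision=4,suppress=True)
plan([602.7,-280.6,306],9)
S=arm.calibration('side');im=arm.read_camera('side')[:,:,::-1];cv2.imwrite('pics/s7.png',im)
o=arm.get_obs();e=o['eef_pos']
# rod line in side view vs predicted foot position
m=cv2.inRange(cv2.cvtColor(im,cv2.COLOR_BGR2HSV),(5,70,40),(25,255,220))
for z in(30,60,100,150):
    u,v=proj(S,[e[0],e[1],e[2]-164.7+z]);x=np.where(m[int(v),int(u)-25:int(u)+25])[0]+int(u)-25
    print(z,u.round(1),v.round(1),x.mean() if len(x) else None,len(x))
u,v=proj(S,[e[0],e[1],e[2]-164.7]);print(u,v,[int(k) for k in range(int(v)-12,int(v)+12) if m[k,int(u)-8:int(u)+8].any()])
E
```

```text
t 16.6333 pos [477.9 172.8 310.2] shift [-0.9347  0.1041  0.0082] turn [ 0.0015 -0.0003  0.0004] F [-0.4  0.1 -0.3] w 17.504335092652898 ff 39.994622468948364 q [0.34 0.09 1.77 0.   1.28 0.19]
30 313.8 255.5 313.0 7
60 315.0 237.3 314.0 7
100 316.6 212.0 325.53333333333336 15
150 318.7 178.9 327.0 31
312.6675267111698 273.1032269903487 [261, 262, 263, 264, 265, 266, 267, 268, 269, 270, 271, 272, 273, 274]
```

Rod still sits true in the grip (foot within 1 px). Return to the stand.

Request:
send_rows(
  steps="1 -0.04 0.005 0 0 0 0; 1 -0.1 0.011 0 0 0 0; 1 -0.17 0.019 0 0 0 0; 1 -0.25 0.028 0 0 0 0; 1 -0.33 0.037 0 0 0 0; 1 -0.41 0.046 0 0 0 0; 1 -0.49 0.055 0 0 0 0; 1 -0.57 0.063 0 0 0 0; 1 -0.65 0.072 0 0 0 0; 1 -0.73 0.081 0 0 0 0; 1 -0.81 0.09 0 0 0 0; 1 -0.88 0.098 0 0 0 0",
)

```text
time: 17.68
eef_pos: [594.4, -256.6, 307.0]
tcp_rot: [-0.001, 0.649, 0.76, -0.0]
force: [-0.0, 0.1, -0.4]
grip_width: 17.6
finger_force: 40.0
```

Request:
send_rows(
  steps="1 -0.04 0.004 0 0 0 0; 1 -0.054 0.006 0 0 0 0; 1 -0.054 0.006 0 0 0 0; 1 -0.054 0.006 0 0 0 0; 1 -0.054 0.006 0 0 0 0; 1 -0.054 0.006 0 0 0 0",
)

```text
time: 18.18
eef_pos: [601.9, -278.9, 309.1]
tcp_rot: [-0.0, 0.649, 0.761, 0.0]
force: [0.1, -1.0, -0.4]
grip_width: 17.8
finger_force: 40.0
```

```bash
python3 - <<'E'
from h import *
plan([602.7,-280.4,175.5],9)
E
```

```text
t 18.1833 pos [ 601.9 -278.9  309.1] shift [-0.0034  0.0012  0.2673] turn [-0.0001 -0.0003  0.0014] F [ 0.1 -1.  -0.4] w 17.781209398409526 ff 39.994579553604126 q [-0.44  0.35  1.45  0.    1.35 -0.6 ]
```

Request:
send_rows(
  steps="1 -0.003 0.001 0.03 0 0 0; 1 -0.003 0.001 0.08 0 0 0; 1 -0.003 0.001 0.13 0 0 0; 1 -0.003 0.001 0.16 0 0 0; 1 -0.003 0.001 0.185 0 0 0; 1 -0.003 0.001 0.205 0 0 0; 1 -0.003 0.001 0.22 0 0 0; 1 -0.003 0.001 0.235 0 0 0; 1 -0.003 0.001 0.248 0 0 0; 1 -0.003 0.001 0.258 0 0 0; 1 -0.003 0.001 0.265 0 0 0; 1 -0.003 0.001 0.265 0 0 0",
)

```text
time: 19.18
eef_pos: [602.5, -281.8, 176.0]
tcp_rot: [-0.0, 0.649, 0.761, -0.0]
force: [-0.1, 0.2, -0.1]
grip_width: 18.2
finger_force: 40.0
```

Request:
send_rows(
  steps="1 0 0 0 0 0 0; 1 0 0 0 0 0 0",
)

```text
time: 19.35
eef_pos: [603.0, -282.0, 177.0]
tcp_rot: [0.0, 0.649, 0.761, 0.0]
force: [-0.5, -0.3, -0.7]
grip_width: 17.7
finger_force: 40.0
```

Foot in the bore, about 2 mm above its floor, no side force. Release gently and rise.

Request:
send_rows(
  steps="0.75 0 0 0.001 0 0 0; 0.7 0 0 0.001 0 0 0; 0.6 0 0 0 0 0 0; 0.5 0 0 0 0 0 0; 0.4 0 0 0 0 0 0; 0.4 0 0 0 0 0 0; 0.4 0 0 0 0 0 0; 0.4 0 0 -0.04 0 0 0; 0.4 0 0 -0.1 0 0 0; 0.4 0 0 -0.17 0 0 0; 0.4 0 0 -0.24 0 0 0; 0.4 0 0 -0.28 0 0 0",
)

```text
time: 20.35
eef_pos: [603.7, -282.3, 320.9]
tcp_rot: [0.002, 0.649, 0.761, 0.001]
force: [0.9, -0.6, 0.2]
grip_width: 55.1
finger_force: 0.0
```

Request:
send_rows(
  steps="0.4 0 -0.3 0 0 0 0; 0.4 0 -0.3 0 0 0 0; 0.4 0 -0.3 0 0 0 0; 0.4 0 -0.3 0 0 0 0; 0.4 0 -0.3 0 0 0 0; 0.4 0 -0.3 0 0 0 0; 0.4 0 -0.3 0 0 0 0",
)

```text
time: 20.93
eef_pos: [455.4, -305.6, 317.0]
tcp_rot: [0.001, 0.649, 0.761, 0.0]
force: [1.2, -0.4, -0.5]
grip_width: 54.9
finger_force: 0.0
```

```bash
python3 - <<'E'
from h import *
plan([602.7,-280.4,175.5],9)
t,s=[arm.read_camera(n)[:,:,::-1] for n in('top','side')]
f=lambda i,x,y,w,h,k:cv2.resize(i[y:y+h,x:x+w],None,fx=k,fy=k,interpolation=cv2.INTER_CUBIC)
a=np.zeros((600,800,3),np.uint8)
a[:400,:400]=f(t,120,185,100,100,4);a[:280,400:680]=f(t,330,150,70,70,4);a[280:600,400:560]=f(s,230,155,40,80,4);a[300:600,570:790]=f(s,205,230,55,75,4)
a[400:580,:320]=f(t,230,150,160,90,2)
cv2.imwrite('pics/m8.png',a)
E
```

```text
t 20.9333 pos [ 455.4 -305.6  317. ] shift [0.0037 0.2986 0.2833] turn [0.0007 0.0004 0.0003] F [ 1.2 -0.4 -0.5] w 54.914873583042336 ff 0.0 q [-0.59  0.15  1.69  0.    1.3  -0.75]
```

View pics/m8.png

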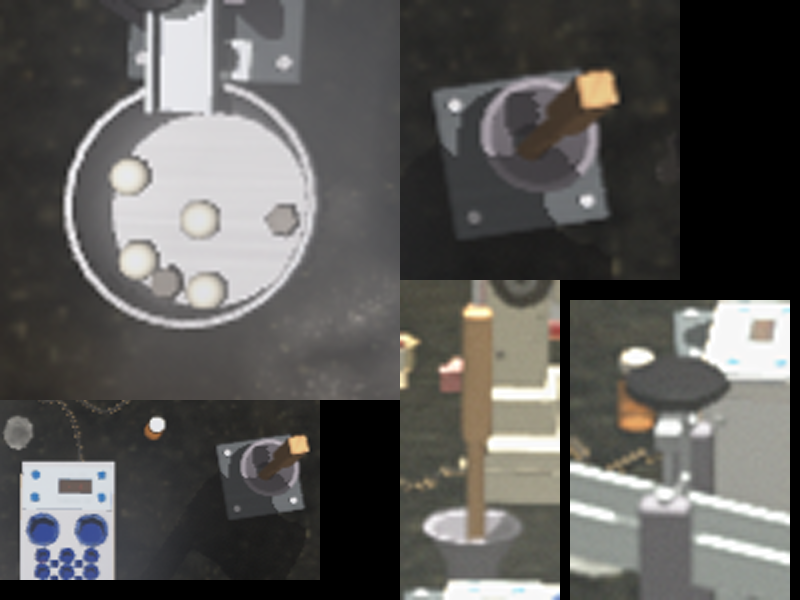

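All four balls and both chips are in the bowl, which hasn't moved. The rod stands in its stand and the plunger is up.

```bash
python3 -c "
from plant import arm
print(arm.job_done())"
```

```text
the job is handed in; nothing more can be done
None
```

I handed the job in at about 21 s of robot time: the four balls were dispensed, everything was stirred for two and a half turns, the rod was put back in its stand, and nothing was left outside the bowl. The hand-in call returned no verdict.

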